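# Clamp the stuck bottle in the quick-release vise

### The job

The cap of the tall lens-cleaner bottle is stuck, so fix the bottle in the small bench vise: stand it upright on the vise's bed between the jaws, pinch the carriage's two release levers fully together, slide the carriage up until bottle and jaws just touch without pushing hard, and let the levers go. Then turn the crank clockwise, over the top, to the end of its travel so that the bottle is firmly held upright. Leave the strip tin, the label roll and the petri dish alone.

Things in the scene. Friction and masses are not known exactly. Their poses are not given: they have to be found in the camera images.
- cleaner_bottle: The largest loose bottle: round translucent bottle with screw cap, cylinder 42 mm in diameter, 105 mm tall in all, about 0.11 kg, standing upright. Origin at the centre of its underside, z up. Grasp it across the body, 45 to 65 mm above the underside.
- vise: Grey bench vise fixed to the desk, about 300 mm long with its crank and 82 mm wide. Origin on the desk under its middle; its x axis runs level along the clamping direction from the crank end to the fixed jaw, z up, y across. The aluminium bed, 60 mm wide, its top 26 mm above the desk, is the rail on which the carriage slides and on which the work stands. All jaws are under 90 mm high.
- bed_center (a point): Point on the bed's top surface, on the centre line, in the middle of the place for the bottle (vise x = 45 mm). Axes as the vise's. The bottle fits anywhere between the jaws while the carriage stands back, 83 to 104 mm apart at the start.
- vise_soft_jaw: Black jaw plate in front of the fixed jaw, 56 mm wide, 30 to 76 mm above the desk. It is spring-backed: gives up to 13 mm in +x of the vise at 4 N per mm. It faces the carriage.
- soft_face (a point): Point on the clamping face of the soft jaw plate, at its mid width, 66 mm above the desk; axes as the vise's.
- vise_pad: Black pressure pad plate on the carriage's spindle, 52 mm wide, 30 to 76 mm above the desk, facing the fixed jaw. The crank drives it forward out of the carriage by 3.3 mm per radian, 9.2 mm in all; it does not give.
- pad_face (a point): Point on the clamping face of the pad, at mid width, 66 mm above the desk; axes as the vise's.
- vise_carriage (a joint): Position of the carriage along the rail in m, 0 = fully back, grows towards the fixed jaw, 0.085 at most. The pad face is then at vise x = -22 mm plus this plus the pad's advance. A half-nut on the first lever drops into a rack on the rail (pitch 7 mm) and locks the carriage firmly; on release the carriage hops up to 3.5 mm either way into the nearest notch (0, 7, 14 mm ..), and the crank takes up that play. With the levers fully squeezed it slides with about 2 N.
- vise_lever (a joint): Inward tilt of the two geared release levers in rad: 0 = released, half-nut engaged; the half-nut is clear of the rack above 0.155; 0.22 = fully squeezed. They are sprung and go back to 0 by themselves; squeezing them takes about 8 to 15 N at the grip.
- lever2_grip (a point): Centre of the outer face of the second lever, opposite the first on the vise's -y side: an upright steel plate 34 mm long along x, its top 110 mm above the desk; this point is 92 mm above the desk. The two levers are geared together, mirror images that tip inward equally.
- lever_grip (a point): Centre of the outer face of the first lever, an upright steel plate on the vise's +y side of the carriage, like the second; the outer faces are 56 mm apart (along vise y) when released. Pinch both from above at this height (92 mm above the desk): each tips inward about an axis along x, 54 mm below this point, by up to 12 mm, and while they stay pinched the carriage can be moved along x with them.
- vise_crank (a joint): Angle of the crank in rad, 0 to 2.8; grows clockwise as seen from the crank end looking along +x, that is from the +y side (pin 80 degrees from the top) over the top to the -y side (80 degrees from the top at 2.8). Growing angle pushes the pad towards the fixed jaw. It stays where it is left (friction about 0.25 N m).
- crank_axis (a point): Point on the crank's axis (parallel to vise x, 66 mm above the desk) level with the middle of the crank's handle pin; it travels with the carriage. Axes as the vise's.
- crank_pin (a point): Middle of the black handle pin of the crank: a round bar parallel to vise x, 14 mm in diameter and 46 mm long, 38 mm from the axis. It can be pinched from above across vise y and led round the arc; it turns in the fingers.
- strip_tin_b: Bystander: white tin with push-on cap, about 40 mm across and 111 mm tall, standing; it may stand in either of the two places on the right. Origin at the centre of its underside. Leave alone.
- label_roll: Bystander: white roll of labels, 66 mm in diameter, 26 mm high, lying on the desk. Leave alone.
- petri_dish: Bystander: clear flat dish, 58 mm in diameter, 14 mm high. Leave alone.
Not all that is in view belongs to the job. Leave any orange, purple or red look-alike of the cleaner_bottle alone.

How it is judged:
By the outcome, as a careful person would: the job done as asked, in the order asked, and still so for the second after the job is handed in, with the robot touching nothing.
It also fails if it takes over 61 s, if anything falls off the work surface, if the arm or the gripper's body presses on something with over 40 N, if the wrist force passes 120 N, or if a joint passes its speed limit or range.

### The arm

A 6-joint arm with a two-finger parallel gripper is mounted at the origin on a cart in front of the work surface, level with it; the furniture and walls round the work are solid. World frame = base frame: x ahead of the robot, y to its left, z up, the work surface at z = 0. Lengths are in mm, angles in rad, forces in N, time in s.
With the tool pointing down it reaches from about 350 to 875 mm from the base axis. Payload 4.2 kg.
Tool frame: the origin (TCP) lies at the very end of the fingers, on their centre line; the grasp point (between the pads) lies 19 mm behind it; z points along the fingers, y is the line along which they close (so a half turn about z gives the same grasp; the last joint's range is limited). The gripper opens to 85 mm and grips with 20 to 120 N. Pads are 22 mm wide; open, the fingers measure 114 mm over their backs; the gripper's body (76 mm by 85 mm) begins 54 mm behind the grasp point. The pads swing forward as they close: fully open they stand 13 mm farther back than shut.
Start: joints at [-1.062, 0.385, 0.008, 0, -1.194, -0.259], TCP at [154.523, -605.576, 231.312] pointing down, gripper open.
Joint ranges: [-3.14, 3.14], [-1.21, 2.06], [-1.07, 1.41], [-3.16, 2.05], [-2.99, -0.16], [-3.1, 3.1]. Speed limits (rad/s): [2.79, 2.79, 3.14, 3.14, 3.14, 3.14].

### API

Orientations are given as a unit quaternion [x, y, z, w].
In Python, from bench import read_state, get_image, camera_model, job_done gives the robot as it stands.
- The arm moves only by the shell command python3 -m handwheel 'ROWS'. ROWS is JSON, a list of rows, each a list of 7 numbers: the shift along the tool's x, y, z in m, then the turn, a rotation vector about the tool's x, y, z in rad, then the gripper's target within -1 to 1 (fully open at 1, half-way at 0, shut at -1). In form: [[dx, dy, dz, wx, wy, wz, jaw], ...]. A call has 1 to 10 rows; each row is the pose to reach, as a shift and turn from the pose commanded when the call began, along the tool's axes at that moment; what a row does not reach only later rows make up. A row lasts 1/8 s, in which the tool goes at most 62.5 mm and 10.7 degrees, less where a joint would pass 70% of its speed; a pose out of reach is approached as far as the arm can. A call with a gripper value outside its range is refused whole. The fingers move at their own pace and stop on an object; the grip force is fixed at half the most. Time passes only in rows, so rows that repeat a pose let the fingers close. It gives the time, the measured TCP pose, the force, the opening and the grip force at its end, in the units of the state.
- read_state(): the state, without advancing time (a new reading comes with each control period).
- get_image(name): name is "scene" or "side" or "wrist"; returns (picture, depth): 420x560x3 uint8, blue, green, red; 420x560 float32, mm along the optical axis (not along the pixel's ray), 0 where there is no reading.
- camera_model(name): a dict with "K" (3x3 intrinsics, pixels), "rvec" (rotation vector, rad) and "tvec" (3), from world to camera coordinates, as OpenCV has them; the wrist camera has in their place "hand_eye" (4x4, takes a point from camera to tool coordinates, whose origin is the TCP and whose axes are the flange's). Camera axes: x right, y down, z forward; pixel columns grow to the right and rows downward; lengths in mm; the calibration is good to about 2 mm. A picture is of the moment at which its call begins: read the wrist's pose just before it. camera_model takes no time and is no camera call.
- job_done(): hands the job in; it is judged then, once.
The state is a dict: "clock": time; "joints": joint angles; "joint_vel": joint speeds; "joint_efforts": joint torques, N m; "position": TCP position; "ee_rot": TCP orientation; "contact_force": force on the tool from outside, world axes, zero at the start; "wrist_torque": the same for the moment, N m; "gripper_width": finger opening in mm; "grasp_force": force on a finger pad.
Only numpy, scipy, OpenCV 4.12 (cv2) and the standard library are available. Lean on these libraries where they do the work, as an engineer would, in place of code of your own. Each camera call takes 0.05 s, during which the arm holds its last target. There are 200 camera calls.

## Working session

There is one attempt and no reset: what is moved stays moved. The work goes in short steps, Python scripts to look and compute and a shell command to move; the robot and the scene stay as the last step left them, time stands still between calls to the robot, and variables do not carry over. Pictures are saved under pics/ and viewed, at most 13 in all, crops included, and the job is handed in when it is done.

```bash
mkdir -p pics; ls
python3 - <<'E'
from bench import *
import cv2,numpy as np
s=read_state(); print(s)
for n in ["scene","side"]:
    im,d=get_image(n); cv2.imwrite(f"pics/{n}0.png",im); np.save(f"pics/{n}0.npy",d)
    m=camera_model(n); R=cv2.Rodrigues(np.array(m["rvec"],float))[0]; print(n,(-R.T@np.array(m["tvec"]).ravel()).round(), R.round(2).tolist())
print(camera_model("wrist"))
E
```

```text
pics
{'clock': 0.0, 'joints': array([-1.06243116e+00,  3.85569609e-01,  6.60701133e-03, -5.00028305e-04,
       -1.19403721e+00, -2.58590421e-01]), 'joint_vel': array([-0.00106653, -0.0008092 , -0.00276846, -0.00018513, -0.00129615,
       -0.00036662]), 'joint_efforts': array([ 1.01755500e-04, -3.92284691e+01,  1.88399649e+01,  4.18634623e+00,
       -4.65685269e-03, -4.54802318e-06]), 'position': array([ 154.35010271, -605.01878087,  230.20621653]), 'ee_rot': array([-1.24471384e-01,  9.92222559e-01,  1.10866492e-03, -1.96715145e-04]), 'contact_force': array([ 1.4230357 , -0.21797137,  0.14405224]), 'wrist_torque': array([-0.03246502, -0.00578559, -0.07363216]), 'grasp_force': 0.0, 'gripper_width': 85.76808901457404}
scene [177. 446. 713.] [[-0.8, -0.61, 0.02], [-0.44, 0.55, -0.71], [0.42, -0.57, -0.71]]
side [154. 652. 470.] [[-0.88, -0.47, -0.02], [-0.19, 0.39, -0.9], [0.43, -0.79, -0.44]]
{'K': array([[324.84153556,   0.        , 275.73132862],
       [  0.        , 324.84153556, 212.26917026],
       [  0.        ,   0.        ,   1.        ]]), 'hand_eye': array([[ 9.90813156e-05, -9.53164803e-01, -3.02451397e-01,
         7.72459435e+01],
       [ 9.99999893e-01,  2.31359407e-04, -4.01526792e-04,
         1.55569053e+00],
       [ 4.52696182e-04, -3.02451325e-01,  9.53164724e-01,
        -1.41320415e+02],
       [ 0.00000000e+00,  0.00000000e+00,  0.00000000e+00,
         1.00000000e+00]])}
```

View pics/scene0.png

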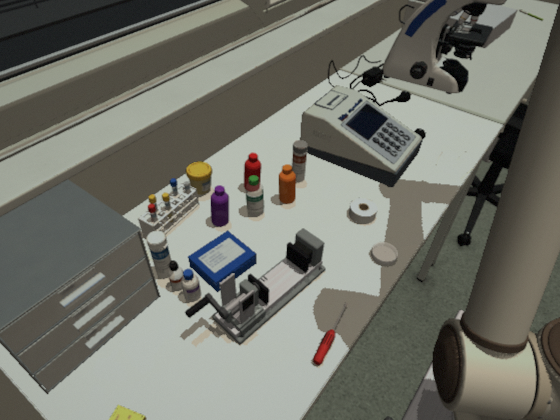

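View pics/side0.png

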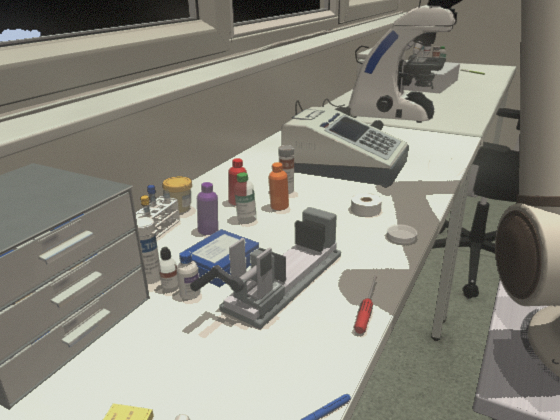

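Candidates in the scene picture are the green-capped pale bottle (255,197), purple (220,206), red (253,173), orange (287,185), the two tins (300,160) and (160,252), and the small droppers (177,275) and (190,285). The green-capped one is the only large translucent screw-cap bottle that isn't one of the coloured look-alikes. I'll check it in a crop.

```bash
cat > h.py <<'E'
from bench import *
import cv2,numpy as np
from scipy.spatial.transform import Rotation as Ro
def cam(n):
    m=camera_model(n)
    if n!="wrist":
        R=cv2.Rodrigues(np.array(m["rvec"],float))[0]; t=np.array(m["tvec"],float).ravel()
        return np.array(m["K"]),R.T,-R.T@t
    s=read_state(); H=m["hand_eye"]; W=Ro.from_quat(s["ee_rot"]).as_matrix()
    return m["K"],W@H[:3,:3],W@H[:3,3]+s["position"]
def cloud(d,c):
    K,R,t=c; v,u=np.mgrid[:d.shape[0],:d.shape[1]]
    P=np.stack([(u-K[0,2])/K[0,0]*d,(v-K[1,2])/K[1,1]*d,d],-1)@R.T+t
    P[d<=0]=np.nan
    return P
def onplane(c,u,v,z):
    K,R,t=c; r=R@np.array([(u-K[0,2])/K[0,0],(v-K[1,2])/K[1,1],1]); return t+r*(z-t[2])/r[2]
E
python3 - <<'E'
from h import *
im=cv2.imread("pics/scene0.png"); cv2.imwrite("pics/crop1.png",cv2.resize(im[140:340,140:340],None,fx=2.95,fy=2.95,interpolation=3))
for n in ["scene","side"]:
    P=cloud(np.load(f"pics/{n}0.npy"),cam(n))
    pts={"scene":dict(bot=(255,197),cap=(254,181),tin1=(300,148),fix=(311,240),lev1=(229,290),pin=(197,307),pur=(220,206),org=(287,185),red=(253,173)),
     "side":dict(bot=(246,200),cap=(242,178),fix=(320,218),lev1=(237,250),pin=(205,278))}[n]
    for k,(u,v) in pts.items(): print(n,k,P[v,u].round())
E
```

```text
scene bot [ 641. -108.   63.]
scene cap [ 651. -117.  101.]
scene tin1 [ 635. -278.  111.]
scene fix [452. -57.  88.]
scene lev1 [506. 133.  77.]
scene pin [524. 196.  81.]
scene pur [681. -32.  67.]
scene org [ 608. -190.   63.]
scene red [ 703. -176.   62.]
side bot [ 640. -102.   54.]
side cap [ 652. -110.   98.]
side fix [450. -46.  82.]
side lev1 [507. 136.  98.]
side pin [522. 199.  81.]
```

View pics/crop1.png

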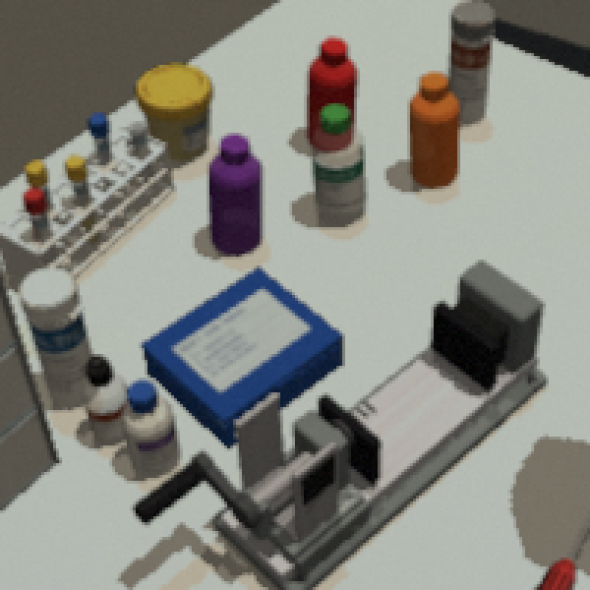

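The crop confirms it: the green-capped translucent bottle is at crop (338,165), the purple, red and orange look-alikes stand around it, and the vise has its crank at the lower left. Next I'll move over the scene with the tool turned along the vise.

```bash
python3 -m handwheel '[[-0.541,0.481,-0.075,0,0,-1.05,1],[-0.541,0.481,-0.075,0,0,-1.05,1],[-0.541,0.481,-0.075,0,0,-1.05,1],[-0.541,0.481,-0.075,0,0,-1.05,1],[-0.541,0.481,-0.075,0,0,-1.05,1],[-0.541,0.481,-0.075,0,0,-1.05,1],[-0.541,0.481,-0.075,0,0,-1.05,1],[-0.541,0.481,-0.075,0,0,-1.05,1],[-0.541,0.481,-0.075,0,0,-1.05,1],[-0.541,0.481,-0.075,0,0,-1.05,1]]'
```

```text
clock: 1.35
position: [503.2, -88.5, 295.8]
ee_rot: [-0.605, 0.796, 0.0, -0.0]
contact_force: [0.7, 0.1, -0.9]
gripper_width: 85.4
grasp_force: 0.0
```

```bash
python3 -m handwheel '[[-0.1,-0.031,-0.01,0,0,0,1],[-0.1,-0.031,-0.01,0,0,0,1],[-0.1,-0.031,-0.01,0,0,0,1],[-0.1,-0.031,-0.01,0,0,0,1]]'
python3 - <<'E'
from h import *
c=cam("wrist"); im,d=get_image("wrist"); np.savez("pics/w1.npz",d=d,R=c[1],t=c[2],im=im)
print(read_state()["position"],read_state()["ee_rot"])
cv2.imwrite("pics/w1.png",cv2.resize(im,None,fx=1.42,fy=1.42))
E
```

```text
clock: 1.85
position: [558.7, -2.6, 305.1]
ee_rot: [-0.605, 0.796, 0.0, -0.001]
contact_force: [0.8, 0.5, -0.1]
gripper_width: 85.3
grasp_force: 0.0
[558.53158667  -3.09060645 305.36464612] [-6.04846815e-01  7.96341649e-01  2.44095868e-04 -4.99181755e-04]
```

View pics/w1.png

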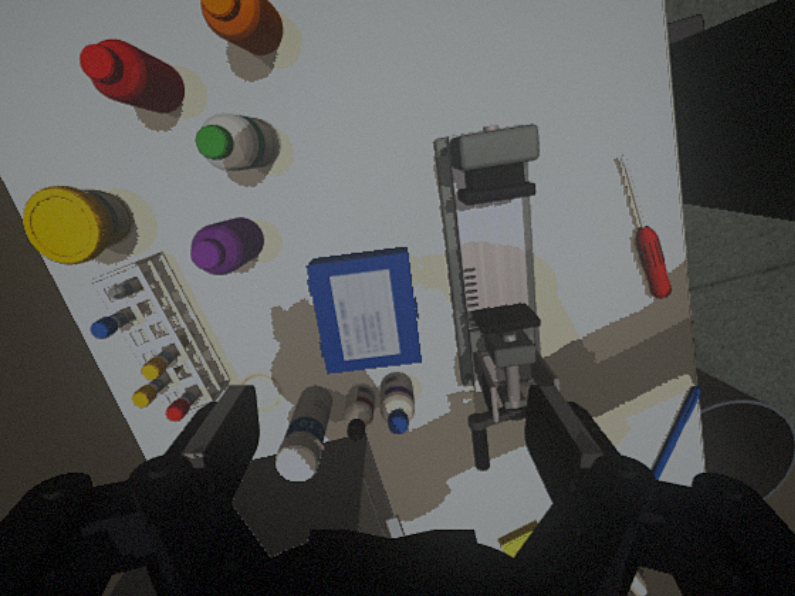

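The bottle's green cap is at (213,141), the soft jaw at (497,195), the pad at (505,318), the levers at about (485–545,375) and the pin at (482,450). I'll get metric positions from the depth clouds.

Run:
```python
from h import *
w=np.load("pics/w1.npz"); K=camera_model("wrist")["K"]
Pw=cloud(w["d"],(K,w["R"],w["t"])); im=w["im"]
ims={"w":(Pw,im)}
for n in ["scene","side"]: ims[n]=(cloud(np.load(f"pics/{n}0.npy"),cam(n)),cv2.imread(f"pics/{n}0.png"))
def rect(q):
    r=cv2.minAreaRect(q.astype(np.float32)); return np.round(r[0],1),np.round(r[1],1),round(r[2],1)
for k,(P,I) in ims.items():
    z=P[...,2]; x=P[...,0];y=P[...,1]
    b,g,r=[I[...,i].astype(int) for i in range(3)]
    cap=(g>b+25)&(g>r+25)&(np.hypot(x-650,y+115)<60)&(z>80)
    q=P[cap]; 
    top=q[q[:,2]>np.percentile(q[:,2],95)-5]
    print(k,"cap n",len(q),"zmax",q[:,2].max().round(1),"circ",cv2.minEnclosingCircle(top[:,:2].astype(np.float32)),"med",np.median(q,0).round(1))
    body=(np.hypot(x-650,y+115)<45)&(z>15)&(z<75); q=P[body]
    A=np.c_[2*q[:,:2],np.ones(len(q))]; s=np.linalg.lstsq(A,(q[:,:2]**2).sum(1),rcond=None)[0]; print(" body",s[:2].round(1),np.sqrt(s[2]+s[0]**2+s[1]**2).round(1))
    reg=(x>400)&(x<570)&(y>-110)&(y<260)
    gr=(abs(g-b)<40)
    f=P[reg&(z>82)&(z<95)&(y<-20)][:,:2]; print(" fixed top",len(f),rect(f) if len(f)>3 else"")
    f=P[reg&(z>71)&(z<80)&(y<0)][:,:2]; print(" z71-80",len(f),rect(f) if len(f)>3 else"")
    f=P[reg&(z>22)&(z<30)][:,:2]; print(" bed",len(f),rect(f))
    f=P[reg&(z>95)&(z<116)&(y>60)]; print(" lever",len(f),f.min(0).round(),f.max(0).round())
    print(" desk z",np.nanmedian(z[(abs(x-600)<40)&(abs(y+60)<40)]).round(1))
```

```text
w cap n 394 zmax 105.0 circ ((657.5740966796875, -118.8391342163086), 11.159790992736816) med [ 657.2 -119.1  102.9]
 body [ 654.8 -118.7] 20.7
 fixed top 1348 (array([459.1, -59.8]), array([25.7, 59.1]), 82.4)
 z71-80 660 (array([460.3, -46.3]), array([53. , 60.7]), 83.2)
 bed 3794 (array([507.8,  44.6]), array([249.3, 131.6]), 82.8)
 lever 259 [454. 118.  96.] [514. 152. 112.]
 desk z 371.1
scene cap n 74 zmax 107.4 circ ((656.1495971679688, -122.11396789550781), 11.667664527893066) med [ 653.4 -117.9  103.8]
 body [ 653.2 -121.7] 19.9
 fixed top 289 (array([457.3, -61.6]), array([27.2, 59.5]), 82.1)
 z71-80 322 (array([458.6, -46.6]), array([49.2, 57.4]), 81.7)
 bed 1488 (array([499.7,  45.3]), array([249. , 124.5]), 84.8)
 lever 264 [452. 116.  95.] [512. 156. 115.]
 desk z 1.2
side cap n 45 zmax 104.7 circ ((655.7743530273438, -116.7892837524414), 10.278141021728516) med [ 654.1 -114.4  102.5]
 body [ 653.7 -118.1] 19.4
 fixed top 235 (array([458.3, -59.4]), array([27.1, 60.7]), 84.7)
 z71-80 335 (array([458.5, -44. ]), array([53.2, 61. ]), 89.0)
 bed 1461 (array([497. ,  47.7]), array([251.2, 119.8]), 85.2)
 lever 369 [453. 117.  95.] [513. 159. 112.]
 desk z -0.6
```

Run:
```python
from h import *
w=np.load("pics/w1.npz"); K=camera_model("wrist")["K"]
D=dict(w=cloud(w["d"],(K,w["R"],w["t"])))
for n in ["scene","side"]: D[n]=cloud(np.load(f"pics/{n}0.npy"),cam(n))
a=np.radians(-97.1); ex=np.array([np.cos(a),np.sin(a)]); ey=np.array([-ex[1],ex[0]]); O=np.array([458.5,-60])
pc=lambda v:np.percentile(v,[1,5,50,95,99]).round(1)
for k,P in D.items():
    q=P.reshape(-1,3); X=(q[:,:2]-O)@ex; Y=(q[:,:2]-O)@ey; z=q[:,2]
    b=(abs(Y)<60)&(X>-330)&(X<40)
    def rep(n,m):
        m=m&b
        if m.sum()>5: print(k,n,m.sum(),"X",pc(X[m]),"Y",pc(Y[m]),"z",z[m].max().round(1))
    rep("fixed",(X>-16)&(z>82)&(z<95))
    rep("soft top",(X>-45)&(X<-14)&(z>73)&(z<79))
    rep("pad/soft face",(X>-45)&(X<-14)&(z>35)&(z<70)&(abs(Y)<20))
    rep("bed",(X>-110)&(X<-40)&(z>23)&(z<29))
    rep("padtop",(X>-150)&(X<-100)&(z>73)&(z<79))
    rep("padface",(X>-160)&(X<-100)&(z>50)&(z<70)&(abs(Y)<20))
    rep("lev+",(X>-230)&(X<-140)&(z>100)&(z<114)&(Y>5))
    rep("lev-",(X>-230)&(X<-140)&(z>100)&(z<114)&(Y<-5))
    rep("pin",(X<-235)&(z>72)&(z<95)&(Y>15))
    m=b&(X>-45)&(X<20)&(z>80)&(z<95)
    # yaw from fixed-jaw long edges
    for lo in (0,):
        h=q[m][:,:2].astype(np.float32)
        r=cv2.minAreaRect(h); print(k,"yaw",round(r[2],2))
```

```text
w fixed 1348 X [-12.4 -11.2   0.   10.9  12. ] Y [-27.8 -25.2   1.   27.   29.2] z 86.9
w soft top 421 X [-39.9 -39.4 -35.1 -30.8 -30.3] Y [-26.2 -24.2   1.3  25.7  28. ] z 76.9
w pad/soft face 128 X [-30.4 -30.1 -23.  -14.7 -14.3] Y [-19.8 -18.7  -3.8  17.7  19.7] z 70.0
w bed 2193 X [-109.2 -106.3  -76.4  -48.5  -45.4] Y [-28.6 -26.2   1.   27.8  29.8] z 27.3
w padtop 205 X [-149.8 -149.6 -146.7 -143.9 -143.6] Y [-24.1 -22.1   1.5  23.6  25.9] z 77.0
w padface 190 X [-159.3 -157.5 -144.  -143.5 -143.1] Y [-19.8 -18.    0.8  17.7  19.4] z 70.0
w lev+ 166 X [-215.5 -213.9 -197.4 -183.4 -183. ] Y [23.3 23.8 26.8 29.1 29.2] z 111.7
w lev- 58 X [-193.6 -191.9 -186.2 -183.1 -182.7] Y [-27.7 -27.4 -25.  -23.  -22.9] z 111.3
w pin 355 X [-285.2 -282.3 -258.5 -236.7 -235.4] Y [17.5 28.1 37.  43.1 44.1] z 84.8
w yaw 83.02
scene fixed 289 X [-10.7  -9.9   0.1  12.6  15. ] Y [-29.8 -27.8  -1.8  24.9  28.1] z 89.8
scene soft top 161 X [-37.6 -37.  -31.3 -17.  -14.6] Y [-27.7 -24.2  -1.8  23.1  26.8] z 78.7
scene pad/soft face 161 X [-38.2 -37.7 -36.7 -35.6 -28.6] Y [-19.4 -17.5  -0.6  16.9  19.
[... 742 characters left out ...]
26.3  -1.5  24.7  26.2] z 77.9
side pad/soft face 335 X [-41.5 -40.8 -39.2 -37.2 -36.8] Y [-19.6 -18.    0.1  17.5  19.7] z 69.9
side bed 629 X [-109.  -104.3  -71.1  -43.2  -41.2] Y [-30.4 -28.7  -6.6  23.9  28.3] z 27.4
side padtop 56 X [-149.9 -149.9 -147.3 -144.1 -143.3] Y [-25.7 -24.9  -8.   23.2  24.5] z 76.2
side padface 67 X [-153.4 -152.8 -150.7 -149.6 -149.1] Y [-19.7 -19.  -13.7  -8.7  -7.3] z 69.8
side lev+ 133 X [-216.2 -215.7 -201.3 -185.  -182. ] Y [21.8 22.4 23.7 26.5 27.2] z 112.4
side lev- 143 X [-216.4 -215.7 -201.8 -184.1 -183. ] Y [-29.9 -29.6 -27.8 -24.7 -23.9] z 112.3
side pin 344 X [-285.7 -285.1 -258.8 -237.2 -235.6] Y [16.3 21.9 31.6 39.5 40.9] z 84.7
side yaw 84.09
```

```bash
python3 -m handwheel '[[0.085,-0.124,0.1,0,0,-0.15,0.6],[0.085,-0.124,0.15,0,0,-0.15,0.6],[0.085,-0.124,0.165,0,0,-0.15,0.6],[0.085,-0.124,0.165,0,0,-0.15,0.6],[0.085,-0.124,0.165,0,0,-0.15,0.6]]'
python3 - <<'E'
from h import *
s=read_state(); print(s["position"],Ro.from_quat(s["ee_rot"]).as_matrix().round(4).tolist(),s["gripper_width"])
c=cam("wrist"); im,d=get_image("wrist"); P=cloud(d,c)
x,y,z=P[...,0],P[...,1],P[...,2]
b,g,r=[im[...,i].astype(int) for i in range(3)]
cap=(g>b+25)&(g>r+25)&(np.hypot(x-650,y+115)<60)&(z>98)&(z<110)
print(cv2.minEnclosingCircle(P[cap][:,:2].astype(np.float32)))
q=P[(np.hypot(x-655,y+118)<35)&(z>15)&(z<75)]
A=np.c_[2*q[:,:2],np.ones(len(q))]; s=np.linalg.lstsq(A,(q[:,:2]**2).sum(1),rcond=None)[0]; print(" body",len(q),s[:2].round(1),np.sqrt(s[2]+s[0]**2+s[1]**2).round(1))
E
```

```text
clock: 2.52
position: [653.7, -120.0, 136.9]
ee_rot: [-0.661, 0.75, 0.002, -0.003]
contact_force: [-0.5, 0.1, 0.4]
gripper_width: 68.1
grasp_force: 0.0
[ 653.67336017 -120.03302567  136.8991939 ] [[-0.1248, -0.9921, -0.0074], [-0.9922, 0.1249, 0.0001], [0.0008, 0.0074, -1.0]] 68.1302105895831
((657.5050659179688, -119.8837661743164), 11.524240493774414)
 body 1074 [ 655.1 -118.7] 21.2
```

```bash
python3 -m handwheel '[[-0.001,-0.001,0.05,0,0,0,0.6],[-0.001,-0.001,0.098,0,0,0,0.6],[-0.001,-0.001,0.098,0,0,0,0.6],[-0.001,-0.001,0.098,0,0,0,-1],[-0.001,-0.001,0.098,0,0,0,-1],[-0.001,-0.001,0.098,0,0,0,-1],[-0.001,-0.001,0.098,0,0,0,-1],[-0.001,-0.001,0.098,0,0,0,-1]]'
```

```text
clock: 3.58
position: [658.9, -116.7, 46.9]
ee_rot: [-0.663, 0.748, -0.002, 0.002]
contact_force: [-2.9, 0.6, 6.2]
gripper_width: 40.9
grasp_force: 59.1
```

```bash
python3 -m handwheel '[[0,0,0,0,0,0,0.4],[0,0,0,0,0,0,0.4],[0,0,0.012,0,0,0,0.4],[0,0,0.012,0,0,0,0.4]]';python3 - <<'E'
from h import *
s=read_state(); print(s["position"],s["contact_force"].round(1),Ro.from_quat(s["ee_rot"]).as_matrix().round(3).tolist())
c=cam("wrist"); im,d=get_image("wrist"); P=cloud(d,c)
x,y,z=P[...,0],P[...,1],P[...,2]
q=P[(np.hypot(x-655,y+118)<26)&(z>15)&(z<70)]
if len(q)>20:
  A=np.c_[2*q[:,:2],np.ones(len(q))]; s=np.linalg.lstsq(A,(q[:,:2]**2).sum(1),rcond=None)[0]; print(" body",len(q),s[:2].round(1),np.sqrt(s[2]+s[0]**2+s[1]**2).round(1))
b,g,r=[im[...,i].astype(int) for i in range(3)]
cap=(g>b+25)&(g>r+25)&(d<200); print(P[cap].min(0),P[cap].max(0))
cv2.imwrite("pics/w2.png",im)
E
```

```text
clock: 4.08
position: [658.5, -117.0, 31.8]
ee_rot: [-0.663, 0.748, -0.001, 0.001]
contact_force: [0.6, -0.4, 6.5]
gripper_width: 59.8
grasp_force: 0.0
[ 658.53423534 -116.96187393   31.8460123 ] [ 0.6 -0.4  6.5] [[-0.12, -0.993, 0.003], [-0.993, 0.12, -0.001], [0.001, -0.003, -1.0]]
 body 4007 [ 654.5 -119.4] 21.0
[nan nan nan] [nan nan nan]
```

View pics/w2.png

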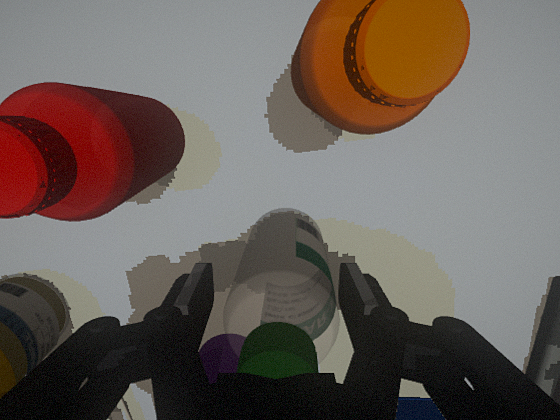

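```bash
python3 -m handwheel '[[0,0.002,-0.006,0,0,0,0.4],[0,0.002,-0.006,0,0,0,0.4]]'; python3 -m handwheel '[[0,0,0,0,0,0,0.4]]'
```

```text
clock: 4.38
position: [654.7, -116.4, 36.4]
ee_rot: [-0.663, 0.749, 0.0, -0.0]
contact_force: [-0.4, 0.5, 0.1]
gripper_width: 59.8
grasp_force: 0.0
clock: 4.5
position: [654.6, -116.4, 36.1]
ee_rot: [-0.663, 0.749, 0.0, -0.0]
contact_force: [-0.1, 0.5, 0.4]
gripper_width: 59.7
grasp_force: 0.0
```

```bash
python3 -m handwheel '[[0.0025,0,0,0,0,0,0.4],[0.0025,0,0,0,0,0,-1],[0.0025,0,0,0,0,0,-1],[0.0025,0,0,0,0,0,-1],[0.0025,0,0,0,0,0,-1],[0.0025,0,-0.03,0,0,0,-1]]';  python3 -m handwheel '[[0,0,-0.05,0,0,0,-1],[0,0,-0.08,0,0,0,-1],[0,0,-0.08,0,0,0,-1],[0,0,-0.08,0,0,0,-1]]'
```

```text
clock: 5.25
position: [652.5, -118.6, 63.7]
ee_rot: [-0.663, 0.749, 0.003, -0.002]
contact_force: [0.6, -0.2, -0.8]
gripper_width: 40.5
grasp_force: 60.5
clock: 5.75
position: [653.7, -118.5, 144.9]
ee_rot: [-0.663, 0.749, 0.001, -0.001]
contact_force: [1.1, -0.3, -1.8]
gripper_width: 40.6
grasp_force: 60.5
```

```bash
python3 -m handwheel '[[-0.1,0.2,0,0,0,0,-1],[-0.1,0.2,0,0,0,0,-1],[-0.1,0.2,0,0,0,0,-1],[-0.1,0.2,0,0,0,0,-1],[-0.1,0.2,0,0,0,0,-1],[-0.1,0.2,0,0,0,0,-1],[-0.1,0.2,0,0,0,0,-1]]'
python3 - <<'E'
from h import *
s=read_state(); print(s["position"],s["contact_force"].round(1))
a=np.radians(-97.); ex=np.array([np.cos(a),np.sin(a)]); ey=np.array([-ex[1],ex[0]]); O=np.array([458.5,-60])
p=s["position"][:2]-O; print(p@ex,p@ey)
c=cam("side"); im,d=get_image("side"); P=cloud(d,c)
c2=cam("wrist"); im2,d2=get_image("wrist"); P2=cloud(d2,c2)
for P in (P,P2):
    q=P.reshape(-1,3); X=(q[:,:2]-O)@ex; Y=(q[:,:2]-O)@ey; z=q[:,2]
    for n,m in (("soft",(X>-45)&(X<-28)&(z>50)&(z<79)&(abs(Y)<35)),("padtop",(X>-165)&(X<-130)&(z>73)&(z<79)&(abs(Y)<35))):
        if m.sum()>5: print(n,m.sum(),np.percentile(X[m],[1,5,50,95,99]).round(1),np.percentile(Y[m],[1,5,50,95,99]).round(1))
    m=(np.hypot(X-p@ex,Y-p@ey)<24)&(z>100)&(z<125); print("bottle",m.sum(),np.percentile(z[m],[1,5]) if m.sum() else"")
cv2.imwrite("pics/m.png",np.hstack([im[150:350,150:400],im2[200:400,150:400]]).repeat(1,0))
E
```

```text
clock: 6.62
position: [468.8, 4.2, 146.0]
ee_rot: [-0.663, 0.749, 0.0, -0.0]
contact_force: [-0.2, -0.1, -0.3]
gripper_width: 40.7
grasp_force: 60.7
[468.8169927    4.19655825 146.04397096] [-0.2 -0.1 -0.3]
-64.97537196742496 2.4164989971475603
soft 431 [-41.8 -40.7 -38.8 -32.1 -29.9] [-27.9 -27.4  -3.2  23.5  26.1]
padtop 68 [-151.9 -151.2 -148.  -144.7 -143.5] [-26.  -24.5 -11.1  22.5  24.4]
bottle 203 [109.84603612 110.62452206]
soft 1502 [-39.6 -39.2 -33.4 -29.2 -28.5] [-27.1 -24.9   0.3  25.   27.1]
bottle 499 [110.21387315 110.96963806]
```

View pics/m.png

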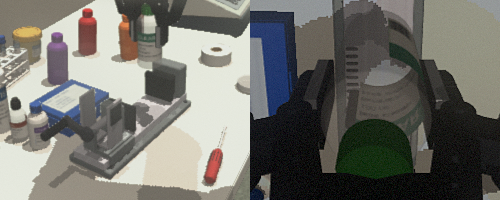

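The bottle is held upright about 110 mm above the desk, over the bed near the soft jaw. I'll shift it 2 mm sideways and lower it.

```bash
python3 -m handwheel '[[0,0.002,0.03,0,0,0,-1],[0,0.002,0.06,0,0,0,-1],[0,0.002,0.077,0,0,0,-1],[0,0.002,0.08,0,0,0,-1],[0,0.002,0.08,0,0,0,-1]]'; python3 -m handwheel '[[0,0,0.002,0,0,0,-1],[0,0,0.002,0,0,0,-1]]'
```

```text
clock: 7.35
position: [466.9, 4.7, 66.9]
ee_rot: [-0.663, 0.749, -0.0, 0.0]
contact_force: [-0.5, 1.0, -1.2]
gripper_width: 40.4
grasp_force: 60.8
clock: 7.6
position: [466.6, 4.8, 65.2]
ee_rot: [-0.663, 0.749, -0.0, 0.001]
contact_force: [-0.1, 0.4, -0.9]
gripper_width: 40.3
grasp_force: 60.8
```

```bash
python3 -m handwheel '[[0,0,0.002,0,0,0,-1],[0,0,0.002,0,0,0,-1]]';python3 -m handwheel '[[0,0,0.0015,0,0,0,-1],[0,0,0.0015,0,0,0,-1]]'
```

```text
clock: 7.85
position: [466.6, 4.9, 62.9]
ee_rot: [-0.663, 0.749, -0.0, 0.0]
contact_force: [-0.0, -0.5, 0.0]
gripper_width: 40.4
grasp_force: 60.9
clock: 8.1
position: [466.7, 4.8, 62.7]
ee_rot: [-0.663, 0.748, -0.0, 0.0]
contact_force: [-2.1, 0.1, 11.0]
gripper_width: 40.4
grasp_force: 62.6
```

Bed contact is felt at z 62.7. I'll release, lift and move over the levers.

```bash
python3 -m handwheel '[[0,0,0,0,0,0,0.3],[0,0,0,0,0,0,0.5],[0,0,-0.03,0,0,0,0.5],[0,0,-0.09,0,0,0,1],[0,0,-0.11,0,0,0,1],[-0.06,0,-0.11,0,0,0,1],[-0.12,0,-0.11,0,0,0,1],[-0.1335,0,-0.1,0,0,0,1],[-0.1335,0,-0.1,0,0,0,1],[-0.1335,0,-0.1,0,0,0,1]]'
python3 - <<'E'
from h import *
s=read_state(); print(s["position"],s["contact_force"].round(1))
a=np.radians(-97.); ex=np.array([np.cos(a),np.sin(a)]); ey=np.array([-ex[1],ex[0]]); O=np.array([458.5,-60])
p=s["position"][:2]-O; print(p@ex,p@ey)
w=cam("wrist"); im,d=get_image("wrist"); q=cloud(d,w).reshape(-1,3)
X=(q[:,:2]-O)@ex; Y=(q[:,:2]-O)@ey; z=q[:,2]
for n,m in (("soft",(X>-45)&(X<-28)&(z>70)&(z<79)&(abs(Y)<35)),("cap",(abs(X+65)<30)&(abs(Y)<30)&(z>125)&(z<140)),("body",(abs(X+65)<24)&(abs(Y)<30)&(z>45)&(z<100)),
 ("lev+",(X>-220)&(X<-175)&(z>105)&(z<114)&(Y>5)&(Y<40)),("lev-",(X>-220)&(X<-175)&(z>105)&(z<114)&(Y<-5)&(Y>-40))):
    if m.sum()>5: print(n,m.sum(),np.percentile(X[m],[1,5,50,95,99]).round(1),np.percentile(Y[m],[1,5,50,95,99]).round(1),np.percentile(z[m],[1,50,99]).round(1))
im2,_=get_image("side")
cv2.imwrite("pics/m2.png",np.hstack([im,cv2.resize(im2[150:350,150:350],(420,420))])[:, :])
cv2.imwrite("pics/m2.png",cv2.resize(cv2.imread("pics/m2.png"),None,fx=.8,fy=.8))
E
```

```text
clock: 9.35
position: [482.0, 136.2, 160.9]
ee_rot: [-0.663, 0.749, 0.0, -0.001]
contact_force: [0.0, 0.6, 0.3]
gripper_width: 85.5
grasp_force: 0.0
[482.00243124 136.22301472 160.9126516 ] [0.  0.6 0.3]
-197.62462398881462 -0.5863222849911571
cap 292 [-76.9 -76.5 -74.6 -73.2 -72.9] [-5.  -3.6  3.5 10.1 11.5] [125.1 128.1 130.1]
body 870 [-86.3 -86.2 -84.1 -73.5 -69.9] [-19.4 -17.7  -3.2  15.1  21.3] [46.  79.7 99.8]
lev+ 426 [-215.5 -214.  -198.4 -184.2 -183.3] [23.  23.1 25.2 27.8 28.8] [105.3 110.2 111.8]
lev- 429 [-215.6 -213.9 -198.4 -184.  -183.3] [-28.8 -27.8 -25.2 -23.1 -23. ] [105.1 110.2 111.8]
```

View pics/m2.png

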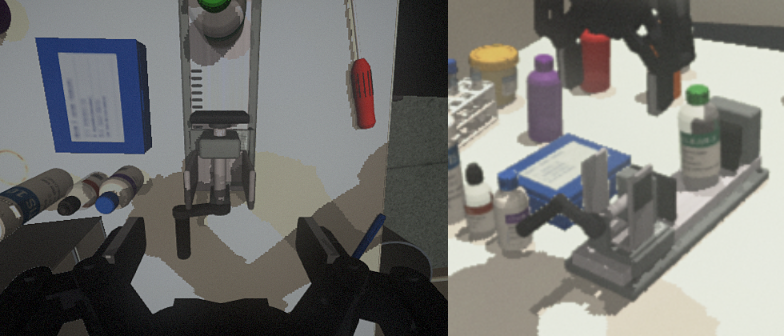

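The bottle stands upright just before the soft jaw, and the levers are centred at X=-199, Y=0. I'll descend and pinch them.

```bash
python3 -m handwheel '[[-0.0015,-0.0005,0.05,0,0,0,1],[-0.0015,-0.0005,0.092,0,0,0,1],[-0.0015,-0.0005,0.092,0,0,0,1],[-0.0015,-0.0005,0.092,0,0,0,0.2],[-0.0015,-0.0005,0.092,0,0,0,-1],[-0.0015,-0.0005,0.092,0,0,0,-1],[-0.0015,-0.0005,0.092,0,0,0,-1],[-0.0015,-0.0005,0.092,0,0,0,-1]]'; python3 -m handwheel '[[0,0,0,0,0,0,-1],[0,0,0,0,0,0,-1]]'
```

```text
clock: 10.45
position: [483.8, 139.2, 75.0]
ee_rot: [-0.664, 0.748, -0.001, 0.002]
contact_force: [-9.8, -0.4, 28.0]
gripper_width: 35.3
grasp_force: 59.0
clock: 10.7
position: [483.7, 139.1, 75.0]
ee_rot: [-0.664, 0.748, -0.001, 0.002]
contact_force: [-9.5, -0.3, 28.7]
gripper_width: 35.1
grasp_force: 59.0
```

```bash
python3 -m handwheel '[[0,-0.002,-0.006,0,0,0,-1],[0,-0.002,-0.006,0,0,0,-1]]'; python3 -m handwheel '[[0.01,0,0,0,0,0,-1],[0.01,0,0,0,0,0,-1]]'
```

```text
clock: 10.95
position: [483.7, 138.0, 75.5]
ee_rot: [-0.663, 0.749, 0.001, -0.001]
contact_force: [-6.1, 1.7, 1.6]
gripper_width: 34.6
grasp_force: 63.7
clock: 11.2
position: [482.3, 127.3, 75.5]
ee_rot: [-0.663, 0.749, 0.0, -0.002]
contact_force: [-5.2, -0.8, 3.0]
gripper_width: 34.5
grasp_force: 64.0
```

```bash
python3 -m handwheel '[[0.01,0,0,0,0,0,-1],[0.02,0,0,0,0,0,-1],[0.03,0,0,0,0,0,-1],[0.04,0,0,0,0,0,-1],[0.04,0,0,0,0,0,-1]]'
python3 - <<'E'
from h import *
s=read_state(); print(s["position"],s["contact_force"].round(1),s["wrist_torque"].round(2))
a=np.radians(-97.); ex=np.array([np.cos(a),np.sin(a)]); ey=np.array([-ex[1],ex[0]]); O=np.array([458.5,-60])
p=s["position"][:2]-O; print(p@ex,p@ey)
for n in ("side","wrist"):
    w=cam(n); im,d=get_image(n); q=cloud(d,w).reshape(-1,3)
    X=(q[:,:2]-O)@ex; Y=(q[:,:2]-O)@ey; z=q[:,2]
    for k,m in (("padtop",(X>-140)&(X<-80)&(z>72)&(z<79)&(abs(Y)<35)),("bottle",(abs(X+65)<23)&(abs(Y)<30)&(z>80)&(z<95)),("soft",(X>-45)&(X<-28)&(z>65)&(z<79)&(abs(Y)<35))):
        if m.sum()>5: print(n,k,m.sum(),np.percentile(X[m],[1,5,50,95,99]).round(1),np.percentile(Y[m],[1,5,50,95,99]).round(1),np.percentile(z[m],[1,50,99]).round(1))
    cv2.imwrite(f"pics/c_{n}.png",im)
a_=cv2.resize(cv2.imread("pics/c_side.png")[150:330,150:350],(440,396)); b_=cv2.imread("pics/c_wrist.png")[24:,100:460]
cv2.imwrite("pics/m3.png",np.hstack([a_,b_]))
E
```

```text
clock: 11.82
position: [477.4, 87.4, 75.5]
ee_rot: [-0.663, 0.749, 0.0, -0.002]
contact_force: [-4.9, -1.3, 2.4]
gripper_width: 34.4
grasp_force: 64.0
[477.38703509  87.40547116  75.47639072] [-4.9 -1.3  2.4] [-0.16  1.84  0.03]
-148.60848369687855 0.7820460133657642
side padtop 103 [-138.8 -134.3  -95.8  -81.2  -80.4] [-25.8 -24.4 -12.5  12.5  15.2] [72.2 74.8 78.4]
side bottle 97 [-85.1 -82.4 -73.5 -58.4 -56.3] [-19.1 -18.8 -16.4  -8.6  -6.2] [80.2 86.6 94.5]
side soft 94 [-41.8 -40.5 -37.4 -31.5 -30.1] [-28.4 -27.3 -19.4  -6.9  -5. ] [65.4 72.4 76.1]
wrist padtop 2758 [-134.3 -111.5  -96.7  -92.2  -91.9] [-24.9 -22.1  -0.3  21.9  24.7] [72.2 74.5 78.7]
wrist soft 3351 [-40.4 -40.2 -36.9 -33.4 -33.1] [-27.2 -25.1  -2.1  24.9  26.9] [65.9 74.5 76.4]
```

View pics/m3.png

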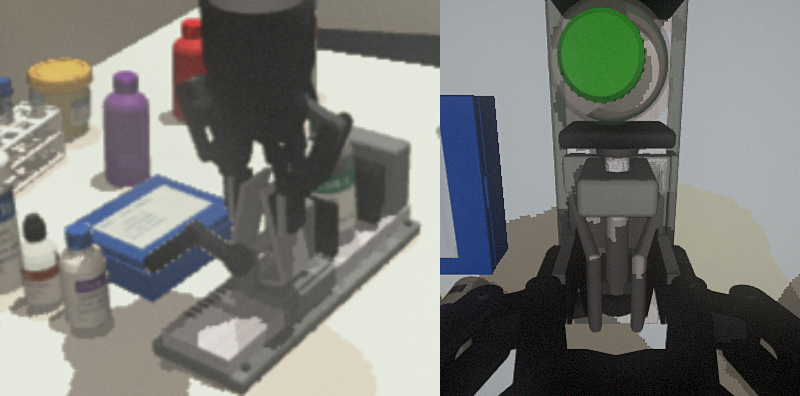

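The carriage rides along with the levers, and its pad face is at X≈-92, about 6 mm from the bottle. I'll close in slowly.

```bash
python3 -m handwheel '[[0.003,0,0,0,0,0,-1],[0.006,0,0,0,0,0,-1],[0.008,0,0,0,0,0,-1],[0.008,0,0,0,0,0,-1]]'; python3 -m handwheel '[[0.001,0,0,0,0,0,-1],[0.001,0,0,0,0,0,-1]]'; python3 -m handwheel '[[0.001,0,0,0,0,0,-1],[0.001,0,0,0,0,0,-1]]'
```

```text
clock: 12.42
position: [476.5, 80.3, 75.5]
ee_rot: [-0.663, 0.749, 0.001, -0.002]
contact_force: [-6.0, 1.3, 2.7]
gripper_width: 34.6
grasp_force: 64.0
clock: 12.68
position: [476.5, 79.5, 75.5]
ee_rot: [-0.663, 0.749, 0.001, -0.002]
contact_force: [-6.4, 2.8, 2.2]
gripper_width: 34.6
grasp_force: 64.0
clock: 12.92
position: [476.4, 78.6, 75.5]
ee_rot: [-0.663, 0.749, 0.001, -0.002]
contact_force: [-5.8, 2.9, 4.0]
gripper_width: 34.8
grasp_force: 64.0
```

```bash
python3 -m handwheel '[[0.001,0,0,0,0,0,-1],[0.001,0,0,0,0,0,-1]]'
python3 - <<'E'
from h import *
a=np.radians(-97.); ex=np.array([np.cos(a),np.sin(a)]); ey=np.array([-ex[1],ex[0]]); O=np.array([458.5,-60])
w=cam("wrist"); im,d=get_image("wrist"); q=cloud(d,w).reshape(-1,3)
X=(q[:,:2]-O)@ex; Y=(q[:,:2]-O)@ey; z=q[:,2]
for k,m in (("padtop",(X>-100)&(X<-77)&(z>73)&(z<79)&(abs(Y)<35)),("soft",(X>-45)&(X<-28)&(z>65)&(z<79)&(abs(Y)<35)&(abs(Y)>10))):
    print(k,m.sum(),np.percentile(X[m],[1,5,50,95,99]).round(1))
s=read_state(); print(s["contact_force"],((s["position"][:2]-O)@ex))
cv2.imwrite("pics/c4.png",im[0:260,180:440])
E
python3 -m handwheel '[[0.001,0,0,0,0,0,-1],[0.001,0,0,0,0,0,-1]]'
```

```text
clock: 13.18
position: [476.2, 77.6, 75.5]
ee_rot: [-0.663, 0.749, 0.001, -0.002]
contact_force: [-6.9, 3.1, 2.7]
gripper_width: 34.7
grasp_force: 64.0
padtop 1831 [-93.3 -91.8 -86.7 -82.7 -82. ]
soft 2720 [-40.2 -40.  -34.9 -28.8 -28.2]
[-6.97670034  1.99889545  2.27681262] -138.75622050640993
clock: 13.48
position: [476.1, 76.8, 75.5]
ee_rot: [-0.663, 0.749, 0.001, -0.002]
contact_force: [-6.6, 4.2, 3.4]
gripper_width: 34.4
grasp_force: 63.9
```

The pad-to-soft gap is about 42 mm and the force has just begun to rise, so they're touching. I'll let the levers go and lift away.

```bash
python3 -m handwheel '[[0,0,0,0,0,0,0.2],[0,0,0,0,0,0,1],[0,0,0,0,0,0,1],[0,0,0,0,0,0,1],[0,0,-0.05,0,0,0,1],[0,0,-0.1,0,0,0,1],[-0.06,0,-0.1,0,0,0,1],[-0.12,0,-0.1,0,0,0,1],[-0.12,0,-0.1,0,0,0,1],[-0.12,0,-0.1,0,0,0,1]]'
python3 - <<'E'
from h import *
a=np.radians(-97.); ex=np.array([np.cos(a),np.sin(a)]); ey=np.array([-ex[1],ex[0]]); O=np.array([458.5,-60])
s=read_state(); p=s["position"][:2]-O; print(p@ex,p@ey,s["position"])
for n in ("wrist","side","scene"):
    w=cam(n); im,d=get_image(n); cv2.imwrite(f"pics/d_{n}.png",im); q=cloud(d,w).reshape(-1,3)
    X=(q[:,:2]-O)@ex; Y=(q[:,:2]-O)@ey; z=q[:,2]
    for k,m in (("pad",(X>-100)&(X<-77)&(z>73)&(z<79)&(abs(Y)<35)),("soft",(X>-45)&(X<-25)&(z>72)&(z<79)&(abs(Y)<35)),("pin",(X<-173)&(X>-240)&(z>60)&(z<95)&(Y>15)&(Y<60)),("lev+",(X>-160)&(X<-110)&(z>105)&(z<114)&(Y>5)&(Y<40)),("lev-",(X>-160)&(X<-110)&(z>105)&(z<114)&(Y<-5)&(Y>-40)),("cap",(abs(X+61)<30)&(abs(Y)<30)&(z>123)&(z<140))):
        if m.sum()>5: print(n,k,m.sum(),np.percentile(X[m],[1,5,50,95,99]).round(1),np.percentile(Y[m],[1,5,50,95,99]).round(1),np.percentile(z[m],[50,99]).round(1))
cv2.imwrite("pics/m5.png",np.hstack([cv2.imread("pics/d_wrist.png")[:,100:460],cv2.resize(cv2.imread("pics/d_side.png")[150:330,180:360],(420,420))]))
E
```

```text
clock: 14.72
position: [492.1, 196.1, 175.2]
ee_rot: [-0.663, 0.748, -0.0, 0.0]
contact_force: [0.1, -0.3, 0.9]
gripper_width: 85.5
grasp_force: 0.0
-258.31649891490054 2.125362366275758 [492.09038235 196.13203039 175.24964267]
wrist pin 1595 [-222.6 -219.9 -193.7 -173.9 -173.2] [16.5 22.5 35.1 42.6 43.7] [80.6 84. ]
wrist lev+ 571 [-154.1 -153.  -138.8 -125.9 -124.9] [23.  23.1 25.2 27.9 28.7] [110.2 112.1]
wrist lev- 578 [-154.4 -153.1 -138.9 -125.8 -124.9] [-28.5 -27.8 -25.1 -23.1 -23. ] [110.1 111.9]
side pad 72 [-89.9 -89.1 -84.3 -77.8 -77.1] [-25.9 -25.  -10.   22.2  23.8] [75.1 78.5]
side soft 44 [-40.  -39.6 -36.6 -31.1 -28.7] [-27.9 -27.5 -19.5 -10.5  -8.7] [74.7 76.8]
side pin 335 [-223.6 -222.6 -194.1 -174.7 -173.4] [16.2 19.2 31.9 39.4 41.5] [78.4 84.4]
side lev+ 70 [-154.6 -153.6 -138.3 -123.5 -122.4] [21.8 22.3 23.8 26.7 27.6] [109.6 112.2]
side lev- 74 [-153.3 -152.7 -138.3 -124.1 -122.3] [-29.4 -28.5 -27.  -24.6 -24. ] [109.5 112.7]
side cap 104 [-72.4 -71.3 -64.4 -52.8 -50.4] [-8.4 -7.2  0.6 10.6 11.6] [128.6 130.9]
scene pad 115 [-90.5 -89.2 -83.7 -77.9 -77.4] [-25.4 -23.3  -1.2  22.1  25.2] [76.2 78.8]
scene soft 51 [-37.4 -37.  -32.7 -27.6 -26. ] [-27.9 -27.2 -18.2  -7.9  -4.7] [76.3 78.9]
scene pin 35 [-220.6 -220.5 -218.4 -173.7 -173.2] [16.2 16.4 35.4 42.2 42.6] [79.5 85. ]
scene lev+ 61 [-151.5 -150.9 -136.  -119.9 -118.6] [22.6 22.9 24.2 27.1 28.5] [111.1 113.9]
scene lev- 72 [-152.3 -150.5 -137.3 -120.7 -118.9] [-29.2 -29.  -27.1 -23.9 -22.9] [110.9 114. ]
scene cap 111 [-69.2 -68.2 -60.4 -49.1 -47.3] [-8.6 -7.9  0.3 11.2 13.2] [130.4 133.1]
```

View pics/m5.png

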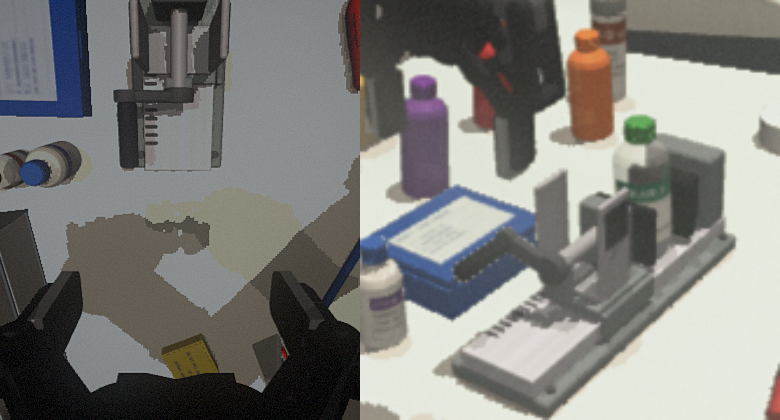

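Bottle is upright between pad and soft jaw, and the levers are back out with the carriage about 62 mm along, near notch 63. I'll check the droppers' clearance from the pin and plan the arc.

Run:
```python
from h import *
a=np.radians(-97.); ex=np.array([np.cos(a),np.sin(a)]); ey=np.array([-ex[1],ex[0]]); O=np.array([458.5,-60])
w=np.load("pics/w1.npz"); q=cloud(w["d"],(camera_model("wrist")["K"],w["R"],w["t"])).reshape(-1,3)
for q in (q,cloud(np.load("pics/scene0.npy"),cam("scene")).reshape(-1,3)):
    X=(q[:,:2]-O)@ex; Y=(q[:,:2]-O)@ey; z=q[:,2]
    for lo,hi in ((20,50),(50,75),(75,200)):
        m=(X>-240)&(X<-165)&(Y>52)&(Y<130)&(z>lo)&(z<hi)
        if m.sum()>3: print(lo,m.sum(),"X",np.percentile(X[m],[1,99]).round(),"Y",np.percentile(Y[m],[1,5,50]).round(),z[m].max().round())
s=read_state(); p=s["position"][:2]-O; print(p@ex,p@ey,s["position"])
# arc: crank angle phi -> offset from start in tool (y_tool=-ey, z down), mm
for i in range(0,29,2):
    f=np.radians(80)-i/10; print(i/10,round(38*(np.sin(np.radians(80))-np.sin(f)),1),round(-38*(np.cos(f)-np.cos(np.radians(80))),1))
```

```text
20 810 X [-224. -165.] Y [ 81.  83. 106.] 50.0
50 341 X [-236. -212.] Y [ 95.  96. 109.] 75.0
75 141 X [-237. -220.] Y [102. 103. 110.] 80.0
20 411 X [-239. -166.] Y [79. 81. 97.] 50.0
50 173 X [-240. -210.] Y [ 93.  94. 102.] 74.0
75 72 X [-234. -217.] Y [101. 101. 108.] 83.0
-257.22660109841706 2.2242482820391407 [492.05570605 195.03820534 175.31202836]
0.0 0.0 -0.0
0.2 2.1 -7.3
0.4 5.5 -14.1
0.6 10.3 -20.0
0.8 16.1 -24.8
1.0 22.8 -28.5
1.2 30.0 -30.7
1.4 37.6 -31.4
1.6 45.1 -30.6
1.8 52.4 -28.3
2.0 59.0 -24.7
2.2 64.8 -19.8
2.4 69.5 -13.8
2.6 72.9 -7.0
2.8 74.9 0.3
```

```bash
python3 -m handwheel '[[0.056,-0.0345,0,0,0,0,-0.2],[0.056,-0.0345,0.03,0,0,0,-0.2],[0.056,-0.0345,0.07,0,0,0,-0.2],[0.056,-0.0345,0.1,0,0,0,-0.2],[0.056,-0.0345,0.12,0,0,0,-0.2],[0.056,-0.0345,0.12,0,0,0,-0.2]]'
python3 - <<'E'
from h import *
a=np.radians(-97.); ex=np.array([np.cos(a),np.sin(a)]); ey=np.array([-ex[1],ex[0]]); O=np.array([458.5,-60])
s=read_state(); p=s["position"][:2]-O; print(p@ex,p@ey,s["position"],s["contact_force"].round(1),s["gripper_width"])
cv2.imwrite("pics/e.png",get_image("wrist")[0])
E
```

```text
clock: 15.62
position: [518.6, 134.8, 54.0]
ee_rot: [-0.663, 0.749, 0.0, -0.002]
contact_force: [0.4, -0.7, 0.4]
gripper_width: 34.1
grasp_force: 0.0
-200.68571373072655 35.93190545863597 [518.62151065 134.81083513  54.00448037] [ 0.4 -0.7  0.4] 34.056638043909985
```

View pics/e.png

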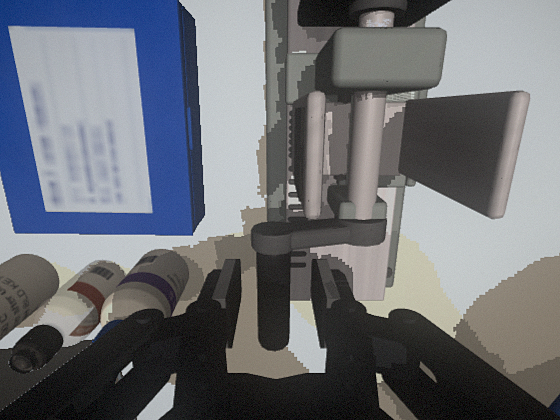

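The pin is at (272,300), between the open fingers. I'll grip it.

```bash
python3 -m handwheel '[[0,-0.0005,0,0,0,0,-1],[0,-0.0005,0,0,0,0,-1],[0,-0.0005,0,0,0,0,-1]]'; python3 -m handwheel '[[0,0.001,-0.0037,0,0,0,-1],[0,0.002,-0.0073,0,0,0,-1],[0,0.0037,-0.0108,0,0,0,-1],[0,0.0055,-0.0141,0,0,0,-1],[0,0.0078,-0.0172,0,0,0,-1],[0,0.0103,-0.02,0,0,0,-1],[0,0.0103,-0.02,0,0,0,-1]]'
```

```text
clock: 16.05
position: [520.2, 136.3, 56.3]
ee_rot: [-0.663, 0.749, -0.0, 0.0]
contact_force: [-3.9, -0.6, 6.1]
gripper_width: 12.2
grasp_force: 58.7
clock: 16.92
position: [511.9, 137.9, 74.8]
ee_rot: [-0.663, 0.748, -0.001, 0.002]
contact_force: [6.3, -1.7, -10.6]
gripper_width: 12.0
grasp_force: 58.8
```

```bash
python3 -m handwheel '[[0,0.0029,-0.0025,0,0,0,-1],[0,0.0058,-0.0048,0,0,0,-1],[0,0.009,-0.0068,0,0,0,-1],[0,0.0125,-0.0085,0,0,0,-1],[0,0.016,-0.0098,0,0,0,-1],[0,0.0197,-0.0107,0,0,0,-1],[0,0.0235,-0.0112,0,0,0,-1],[0,0.0273,-0.0114,0,0,0,-1],[0,0.031,-0.0112,0,0,0,-1],[0,0.0348,-0.0106,0,0,0,-1]]'; python3 -m handwheel '[[0,0.0037,0.001,0,0,0,-1],[0,0.0073,0.0023,0,0,0,-1],[0,0.0107,0.0039,0,0,0,-1],[0,0.0139,0.0059,0,0,0,-1],[0,0.0139,0.0059,0,0,0,-1]]'
```

```text
clock: 18.18
position: [485.9, 142.4, 92.0]
ee_rot: [-0.665, 0.747, -0.006, 0.009]
contact_force: [21.1, -18.9, 11.3]
gripper_width: 11.1
grasp_force: 58.5
clock: 18.8
position: [471.4, 147.0, 88.2]
ee_rot: [-0.665, 0.747, -0.004, 0.011]
contact_force: [5.7, -6.8, 28.4]
gripper_width: 11.8
grasp_force: 62.5
```

Run:
```python
from h import *
a=np.radians(-97.); ex=np.array([np.cos(a),np.sin(a)]); ey=np.array([-ex[1],ex[0]]); O=np.array([458.5,-60])
s=read_state(); p=s["position"][:2]-O; print(p@ex,p@ey,s["position"],s["contact_force"].round(1),s["gripper_width"],s["wrist_torque"].round(2))
A=get_image("wrist")[0]; B,d=get_image("side")
q=cloud(d,cam("side")).reshape(-1,3)
X=(q[:,:2]-O)@ex; Y=(q[:,:2]-O)@ey; z=q[:,2]
for k,m in (("pad",(X>-100)&(X<-70)&(z>65)&(z<79)&(abs(Y)<35)),("soft",(X>-45)&(X<-20)&(z>65)&(z<77)&(abs(Y)<30)),("cap",(abs(X+61)<30)&(abs(Y)<30)&(z>123)&(z<140))):
    if m.sum()>3: print(k,m.sum(),np.percentile(X[m],[1,5,50,95,99]).round(1))
cv2.imwrite("pics/f.png",np.hstack([A[:,100:460],cv2.resize(B[150:330,180:360],(420,420))]))
```

```text
-207.05439881176721 -12.400956292139998 [471.42506219 147.02234312  88.1716444 ] [ 5.7 -6.8 28.4] 11.753302812775951 [-1.69 -2.3  -0.34]
pad 142 [-87.2 -85.4 -82.4 -71.3 -70.2]
soft 84 [-38.9 -36.5 -33.4 -27.2 -24.7]
cap 106 [-68.5 -67.  -60.6 -48.3 -46.3]
```

View pics/f.png

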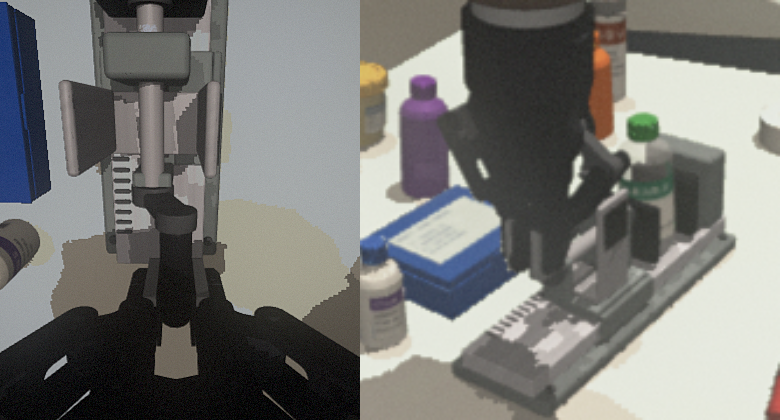

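The crank is just past the top and lagging behind the command, which also runs slightly inside the arc. I'll continue on a slightly wider arc with some lead.

```bash
python3 -m handwheel '[[0.002,0.0025,-0.003,0,0,0,-1],[0.002,0.0046,-0.003,0,0,0,-1],[0.002,0.0075,0,0,0,0,-1],[0.002,0.0104,0.003,0,0,0,-1],[0.002,0.0127,0.0065,0,0,0,-1],[0.002,0.0149,0.0101,0,0,0,-1],[0.002,0.0149,0.0101,0,0,0,-1]]'; python3 -m handwheel '[[0,0.0015,0.0039,0,0,0,-1],[0,0.003,0.0078,0,0,0,-1],[0,0.0037,0.012,0,0,0,-1],[0,0.0044,0.016,0,0,0,-1],[0,0.0044,0.016,0,0,0,-1]]'
```

```text
clock: 19.77
position: [456.2, 148.5, 76.0]
ee_rot: [-0.665, 0.747, -0.003, 0.012]
contact_force: [7.0, -0.5, 16.5]
gripper_width: 12.1
grasp_force: 65.2
clock: 20.4
position: [448.3, 149.2, 58.4]
ee_rot: [-0.664, 0.747, -0.001, 0.009]
contact_force: [-2.6, 8.1, 15.9]
gripper_width: 11.5
grasp_force: 70.4
```

```bash
python3 -m handwheel '[[0,0,0.003,0,0,0,-1],[0,0,0.005,0,0,0,-1],[0,0,0.005,0,0,0,-1]]'; python3 -m handwheel '[[0,-0.001,0.003,0,0,0,-1],[0,-0.001,0.005,0,0,0,-1],[0,-0.001,0.005,0,0,0,-1]]'
```

```text
clock: 20.78
position: [447.2, 149.2, 52.9]
ee_rot: [-0.664, 0.748, -0.001, 0.008]
contact_force: [-4.3, 9.7, 15.4]
gripper_width: 11.4
grasp_force: 72.1
clock: 21.15
position: [447.4, 149.4, 52.0]
ee_rot: [-0.665, 0.747, -0.001, 0.008]
contact_force: [-20.5, 12.4, 53.6]
gripper_width: 11.7
grasp_force: 76.3
```

The force jumped at a hard stop with no further travel, so the crank is at its end. I'll relax, release and withdraw.

```bash
python3 -m handwheel '[[0,0.0005,-0.005,0,0,0,-1],[0,0.0005,-0.007,0,0,0,-1]]'; python3 -m handwheel '[[0,0,0,0,0,0,-0.5],[0,0,0,0,0,0,-0.2],[0,0,0,0,0,0,-0.2],[0,0,-0.04,0,0,0,-0.2],[0,0,-0.1,0,0,0,-0.2],[-0.05,0,-0.15,0,0,0,-0.2],[-0.1,0,-0.15,0,0,0,-0.2],[-0.1,0,-0.15,0,0,0,-0.2]]'
python3 - <<'E'
from h import *
a=np.radians(-97.); ex=np.array([np.cos(a),np.sin(a)]); ey=np.array([-ex[1],ex[0]]); O=np.array([458.5,-60])
im={}
for n in ("wrist","side"):
    w=cam(n); im[n],d=get_image(n); q=cloud(d,w).reshape(-1,3)
    X=(q[:,:2]-O)@ex; Y=(q[:,:2]-O)@ey; z=q[:,2]
    for k,m in (("pad",(X>-95)&(X<-65)&(z>68)&(z<79)&(abs(Y)<35)),("soft",(X>-45)&(X<-15)&(z>68)&(z<77)&(abs(Y)<30)),("cap",(abs(X+55)<30)&(abs(Y)<30)&(z>123)&(z<140)),("lev",(X>-165)&(X<-105)&(z>105)&(z<114)&(abs(Y)<40)),("pin",(X<-180)&(X>-240)&(z>60)&(z<115)&(Y<-15)&(Y>-60))):
        if m.sum()>3: print(n,k,m.sum(),np.percentile(X[m],[1,5,50,95,99]).round(1),np.percentile(Y[m],[1,50,99]).round(1),np.percentile(z[m],[50,99]).round(1))
cv2.imwrite("pics/g.png",np.hstack([im["wrist"][:,100:460],cv2.resize(im["side"][150:330,180:360],(420,420))]))
E
```

```text
clock: 21.4
position: [447.1, 149.1, 53.5]
ee_rot: [-0.664, 0.748, -0.0, 0.008]
contact_force: [2.8, 12.4, -7.0]
gripper_width: 11.6
grasp_force: 69.7
clock: 22.4
position: [455.4, 245.6, 201.4]
ee_rot: [-0.664, 0.748, 0.0, 0.001]
contact_force: [-1.2, -0.4, -0.7]
gripper_width: 34.1
grasp_force: 0.0
wrist pin 1148 [-224.1 -222.6 -201.  -182.1 -180.4] [-44.  -37.3 -30.3] [77.2 79.5]
side pad 157 [-84.5 -83.1 -78.7 -67.3 -65.5] [-26.   -8.8  24.3] [74.5 78.7]
side soft 68 [-34.1 -32.7 -29.8 -22.  -15.4] [-28.7 -19.4  -7.5] [73.5 76.3]
side cap 103 [-64.9 -64.4 -57.3 -46.5 -44. ] [-8.1  0.  13.3] [128.8 131. ]
side lev 153 [-154.9 -154.1 -140.5 -124.1 -121.2] [-29.2 -24.3  27.3] [109.3 112.1]
side pin 258 [-224.7 -223.9 -206.3 -182.  -180.4] [-44.8 -40.9 -31.4] [76.2 79.6]
```

View pics/g.png

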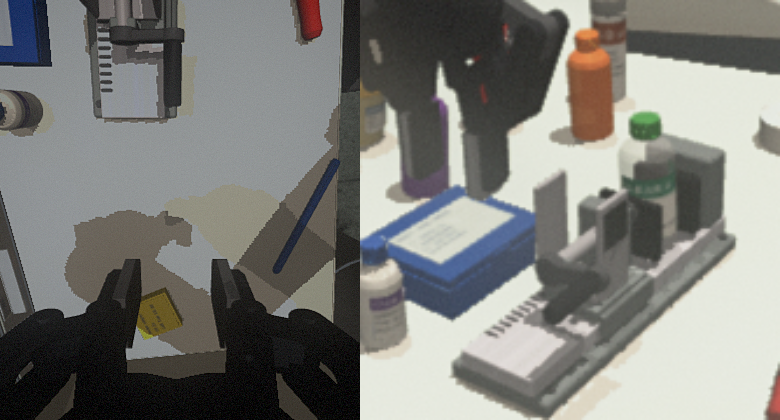

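The pin is at the far end (Y≈-37, centre z≈72.5 mm), which is 2.8 rad. The soft jaw is pressed in by about 6–7 mm, the bottle stands upright between the jaws, the levers are out and the robot is clear.

```bash
python3 -c "
from bench import *
print(job_done())"
```

```text
the job is handed in; nothing more can be done
None
```

The lens-cleaner bottle stands upright in the vise, clamped firmly with the crank at the end of its travel, and I handed the job in at about 22.5 s; no verdict came back.

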